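# Tip a culture bottle into the harvesting cradle and set it against the crop gauge

## Robot

A 6-joint arm with a two-finger parallel gripper is mounted at the origin on a cart in front of the work surface, level with it; the furniture and walls round the work are solid. World frame = base frame: x ahead of the robot, y to its left, z up, the work surface at z = 0. Lengths are in mm, angles in rad, forces in N, time in s.
With the tool pointing down it reaches from about 275 to 1000 mm from the base axis. Payload 8.4 kg.
Tool frame: the origin (TCP) lies between the finger pads; the fingertips stand 22 mm ahead of it and the grasp point (between the pads) lies 3 mm ahead of it; z points along the fingers, y is the line along which they close (so a half turn about z gives the same grasp; the last joint's range is limited). The gripper opens to 85 mm and grips with 20 to 120 N. Pads are 22 mm wide; open, the fingers measure 114 mm over their backs; the gripper's body (76 mm by 85 mm) begins 54 mm behind the grasp point. The pads swing forward as they close: fully open they stand 13 mm farther back than shut.
Start: joints at [-0.002, 0.353, 1.633, -0, 1.155, -0.002], TCP at [625.002, -0, 253.281] pointing down, gripper open.
Joint ranges: [-2.63, 2.63], [-0.92, 2.1], [0.06, 2.66], [-1.3, 4.44], [0, 2.69], [-3.02, 3.02]. Speed limits (rad/s): [2.22, 2.22, 2.79, 3.14, 3.14, 3.14].

## Interface

Orientations are given as [roll, pitch, yaw] about the fixed x, y, z axes, in that order (R = Rz(yaw) Ry(pitch) Rx(roll)).
In Python, from rig import r, grab_frame gives the robot as it stands.
- The arm moves only by the shell command python3 -m inch 'ROWS' [FORCE]. ROWS is JSON, a list of rows, each a list of 7 numbers: the turn, a rotation vector about the tool's x, y, z as a fraction of full scale, then the shift along the tool's x, y, z as a fraction of full scale, then the closure, from 0 (fully open) to 1 (shut). In form: [[rx, ry, rz, dx, dy, dz, fingers], ...]. A call has 1 to 8 rows; each row shifts and turns the commanded pose from where the row before left it, along the tool's axes as they then stand; what a row does not reach is not made up. Full scale, the value 1, is 2.5 cm for a shift and pi rad for a turn. A row lasts 1/12 s, in which the tool goes at most 41.7 mm and 7.16 degrees, less where a joint would pass 70% of its speed; a pose out of reach is approached as far as the arm can. A call with a number of a shift or a turn outside -1 to 1 is refused whole. A call with a gripper value outside its range is refused whole. The fingers move at their own pace and stop on an object; FORCE is the grip in N (left out, the last holds). Time passes only in rows, so rows that do not move let the fingers close. It gives the time, the measured TCP pose, the force, the opening and the grip force at its end, in the units of the state.
- r.sense(): the state, without advancing time (a new reading comes with each control period).
- grab_frame(name): name is "scene" or "side" or "wrist"; returns a dict with "pixels" (480x640x3 uint8, red, green, blue), "z_map" (480x640 float32, mm along the optical axis (not along the pixel's ray), 0 where there is no reading), "vertical_fov" (degrees; the focal length in pixels is half the picture's height over the tangent of half this angle, whatever the lens; pixels are square), "cx", "cy" (the principal point, pixels), "cam_to_world" (4x4, takes a point from camera to world coordinates). Camera axes: x right, y down, z forward; pixel columns grow to the right and rows downward; lengths in mm; the calibration is good to about 2 mm. A picture is of the moment at which its call begins.
- r.sign_off(): hands the job in; it is judged then, once.
The state is a dict: "clock": time; "qpos": joint angles; "qvel": joint speeds; "joint_efforts": joint torques, N m; "eef_pos": TCP position; "tcp_rot": TCP orientation; "contact_force": force on the tool from outside, world axes, zero at the start; "wrist_torque": the same for the moment, N m; "opening": opening from 0.0 (shut) to 1.0 (fully open); "grasp_force": force on a finger pad.
Only numpy, scipy, OpenCV 4.12 (cv2) and the standard library are available. Lean on these libraries where they do the work, as an engineer would, in place of code of your own. Each camera call takes 0.05 s, during which the arm holds its last target. There are 200 camera calls.

## Task

Lay the single culture bottle that stands in front of the cradle's open end down for harvesting: slide it upright until it is home between the two rubber posts, push it high on its side so that it topples over the posts onto the two steel rods with its crop towards the gauge, then slide it along the rods by its base until the crop has pressed the sprung gauge pad all the way back, and let go. The gauge is set anew for every batch, so feel for the end, and never push the bottle harder than 25 N or the crop is bruised. Leave the other things on the bench where they are.

Things in the scene. Friction and masses are not known exactly. Their poses are not given: they have to be found in the camera images.
- cradle: Fixed stainless cradle, bolted to the bench. Origin at bench level midway between the two rubber posts at its open end; x points level along its rods from the posts to the gauge, y across them, z up. Base plate 116 wide, 6 thick, x = 20 to 345 mm, with a tongue 76 wide reaching back to x = 4 mm. Bottle, posts, rods and gauge all lie along its x axis.
- saddle (a point): Midway between the tops of the cradle's two upright rubber posts, 14 mm above the bench. Axes as the cradle's. Posts: diameter 16, height 14, axes at y = +-28 mm. A bottle standing home against both posts has its axis 46 mm before this point (x = -46, y = 0); pushed high it pivots over the post tops.
- rods (a point): Midway between the axes of the two level steel rods, half-way along them, 14 mm above the bench, 173 mm from the posts along the cradle's x. Axes as the cradle's. Rods: diameter 16, axes at y = +-34 mm, x = 14 to 332 mm from the posts. A bottle lying on them has its axis about 56 mm above the bench; just toppled, its base is some 0 to 40 mm before the posts.
- gauge_pad (a joint): Travel of the round sprung pad (66 mm diameter, centre 56 mm above the bench) on the crop gauge's upright, m: 0 sprung out, 0.010 fully back on a hard stop. The gauge is clamped on the rods; the face of the sprung-out pad lies anywhere 212 to 257 mm from the posts, not measured. The spring gives only 0.4 to 1 N, less than bottle friction, so the pad stays back when the bottle is let go.
- bottle_mid (a point): On the axis of the bottle to harvest, 97 mm above its base; z points from base to crop. Pale round bottle, rigid, 0.5 to 0.9 kg, mushrooms standing out of its mouth. Diameter 92 up to 88 mm height, tapering to 81 from 125 mm up; firm end of crop at 194, loose tips to 198 mm. At first it stands upright 60 to 125 mm short of its home at the posts and up to 25 mm to the side.
- waiting_bottle: Another such bottle standing behind the cradle, 92 diameter, 199 high, origin at the centre of its underside; leave it.
- stem_hook: Stem hook with wooden handle lying on the robot's side of the cradle, 59x211x18, origin at the centre of its underside, length along y; leave it.
- collar: Open plastic collar, 73 diameter, 58 high, behind the cradle, origin at the centre of its underside; leave it.
- bottle_cap: Off-white bottle cap, 80 diameter, 23 high, on the robot's side of the bottle, origin at the centre of its underside; leave it.
- bench_brush: Small green brush, 18x150x26, lying behind the cradle, origin at the centre of its underside, length along y; leave it.
- tally: Round metal tally counter, 54x55x19, on the robot's side, origin at the centre of its underside; leave it.
- bunch_a: Banded bunch of mushrooms standing behind the gauge end, 63x62x131, origin at the centre of its underside; leave it.
Things that resemble listed ones, but are neither listed nor needed, are in the scene too. What is shaped like the part that bears bottle_mid but pink is not meant.

How it is judged (in metres and radians):
On the way, in this order (a step that is already met when the one before it is completed fails the run):
1. the bottle stands upright, home between the two posts (angle between bottle_mid's own z axis and vertical below 0.1 rad and x of bottle_mid in the frame of cradle above -0.052 m and y of bottle_mid in the frame of cradle between -0.007 and 0.007 m), for 0.2 s.
2. the bottle lies on the rods, crop towards the gauge (angle between bottle_mid's own z axis and vertical above 1.4 rad and angle between the z axis of bottle_mid and the x axis of cradle, either way round below 0.15 rad and x of bottle_mid in the frame of cradle above 0.03 m and y of bottle_mid in the frame of cradle between -0.01 and 0.01 m and x of culture_bottle in the frame of cradle below 0.12 m), for 0.2 s.
At the end, for the whole second after the job is handed in: The bottle lies on the rods along the cradle (axis within 0.15 rad of the cradle's x, middle within 10 mm of its middle line), base towards the posts and crop towards the gauge, at rest, with the gauge pad pressed at least 7.5 of its 10 mm back (angle between bottle_mid's own z axis and vertical above 1.4 rad and angle between the z axis of bottle_mid and the x axis of cradle, either way round below 0.15 rad and y of bottle_mid in the frame of cradle between -0.01 and 0.01 m and z of bottle_mid in the frame of cradle below 0.07 m and value of joint gauge_pad above 0.0075 m and x of culture_bottle in the frame of cradle below 0.12 m and linear speed of culture_bottle below 0.02 m/s); the robot touches nothing.
It fails at once if the robot pushes the bottle harder than 25 N (contact force between any of the fingers, the arm and culture_bottle above 25 N).
It fails at once if another thing on the bench is moved more than 25 mm (distance of any of waiting_bottle, stem_hook, collar, bottle_cap, bench_brush, tally, bunch_a from where it was at the start of the episode above 0.025 m).
It also fails if it takes over 72 s, if anything falls off the work surface, if the arm or the gripper's body presses on something with over 40 N, if the wrist force passes 120 N, or if a joint passes its speed limit or range.

## Working session

There is one attempt and no reset: what is moved stays moved. The work goes in short steps, Python scripts to look and compute and a shell command to move; the robot and the scene stay as the last step left them, time stands still between calls to the robot, and variables do not carry over. Pictures are saved under pics/ and viewed, at most 10 in all, crops included, and the job is handed in when it is done.

```bash
mkdir -p pics
cat > h.py <<'E'
import numpy as np,cv2
from rig import r,grab_frame
def get(n,save=None):
    f=grab_frame(n)
    if save: cv2.imwrite('pics/'+save,f['pixels'][:,:,::-1])
    d=f['z_map'];h,w=d.shape
    fl=h/2/np.tan(np.radians(f['vertical_fov'])/2)
    v,u=np.mgrid[:h,:w]
    P=np.stack([(u-f['cx'])/fl*d,(v-f['cy'])/fl*d,d,np.ones_like(d)],-1)@np.array(f['cam_to_world']).T
    P=P[...,:3].copy();P[d==0]=np.nan
    return f,P
E
python3 - <<'E'
from h import *
for n in('scene','side'):
    f,P=get(n,n+'0.png');np.save(n+'.npy',P)
    print(n,np.round(np.array(f['cam_to_world']),2).tolist())
print(r.sense())
E
```

```text
scene [[0.63, -0.54, 0.56, -303.55], [-0.78, -0.44, 0.44, -578.69], [0.01, -0.71, -0.7, 1121.93], [0.0, 0.0, 0.0, 1.0]]
side [[-0.81, -0.34, 0.47, -75.63], [-0.58, 0.47, -0.67, 908.63], [0.0, -0.82, -0.58, 809.71], [0.0, 0.0, 0.0, 1.0]]
{'clock': 0.1, 'qpos': array([-2.44389769e-03,  3.53555962e-01,  1.63406211e+00,  1.59411723e-05,
        1.15517368e+00, -2.38562029e-03]), 'qvel': array([-5.29120794e-04, -8.21570572e-04, -1.55905962e-03, -1.01888721e-04,
       -6.25518171e-05,  6.03995648e-05]), 'joint_efforts': array([ 4.27485766e-04, -6.06356549e+01, -3.42817569e+01, -7.40920814e-05,
        3.91241178e-03, -4.99377973e-05]), 'eef_pos': array([ 6.24608018e+02, -2.17995412e-02,  2.52650045e+02]), 'tcp_rot': array([-3.14039359e+00, -1.74368478e-05,  1.57073159e+00]), 'contact_force': array([ 0.77751213,  1.11565258, -0.35738623]), 'wrist_torque': array([ 0.01661738,  0.02192745, -0.01856125]), 'grasp_force': 0.0, 'opening': 0.9995774775274726}
```

View pics/scene0.png

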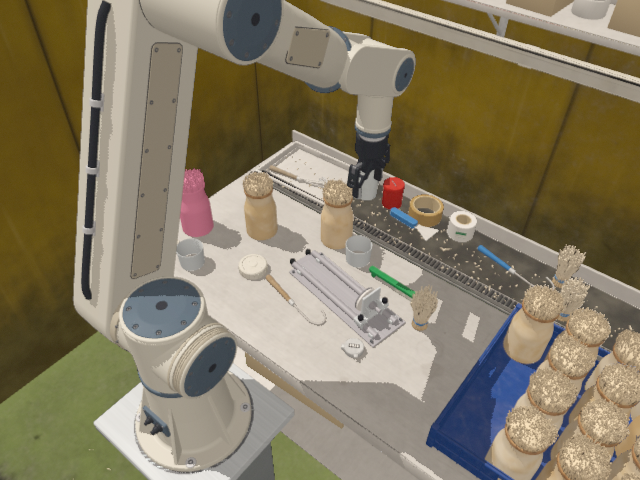

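View pics/side0.png

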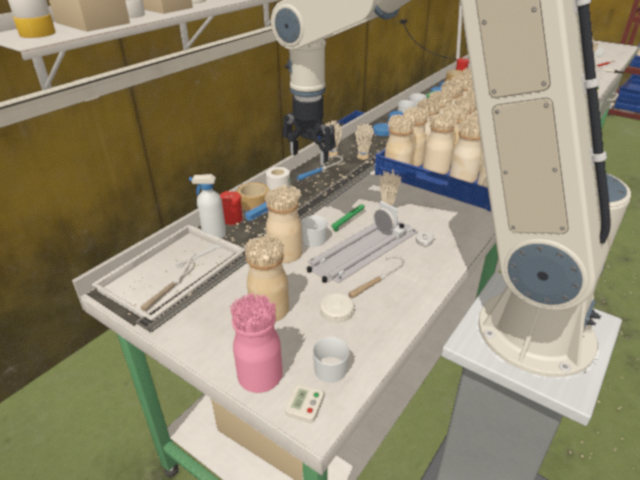

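The scene view shows the target bottle at about (261,205), the waiting bottle at (337,215), and the cradle from its posts (295,262)/(310,252) to the gauge (372,300). The pink bottle is at (195,205). Next I'll build an orthographic map.

Run:
```python
from h import *
S=np.load('scene.npy');D=np.load('side.npy')
img=np.zeros((600,800,3),np.uint8)
# col = (500-y... ) map: x 250..750 -> rows up, y 450..-250 -> cols
for n,P in(('side0',D),('scene0',S)):
    c=cv2.imread(f'pics/{n}.png').reshape(-1,3);p=P.reshape(-1,3)
    ok=np.isfinite(p).all(1)&(p[:,2]<230)&(p[:,2]>-20)
    p=p[ok];c=c[ok];o=np.argsort(p[:,2]);p=p[o];c=c[o]
    u=((500-p[:,1])).astype(int);v=((780-p[:,0])).astype(int)
    k=(u>=0)&(u<799)&(v>=0)&(v<599)
    for a in(0,1):
        for b in(0,1): img[v[k]+a*0+(a if True else 0)-a+ (0 if v is None else 0)+0,u[k]+b]=c[k]
for g in range(0,800,100): cv2.putText(img,f'y{500-g}',(g,10),0,.35,(0,255,255));img[::4,g]=(0,255,255)
for g in range(80,600,100): cv2.putText(img,f'x{780-g}',(0,g),0,.35,(0,255,255));img[g,::4]=(0,255,255)
cv2.imwrite('pics/top.png',img)
for n,P,(u,v) in(('bottle top',S,(258,185)),('bottle mid',S,(261,215)),('post a',S,(294,262)),('post b',S,(309,251)),('pad',S,(370,303)),('waiting',S,(336,190)),('cap',S,(253,265)),('collar',S,(358,250)),('postA',D,(311,262)),('postB',D,(329,276)),('pad side',D,(381,222))):
    print(n,np.round(P[v,u]))
```

```text
bottle top [505. 267. 195.]
bottle mid [497. 257. 100.]
post a [473. 119.  23.]
post b [537. 118.  16.]
pad [ 455. -143.   67.]
waiting [617.  91. 199.]
cap [396. 199.  21.]
collar [635.  20.   6.]
postA [542. 108.  18.]
postB [476. 121.  12.]
pad side [ 470. -121.   46.]
```

View pics/top.png

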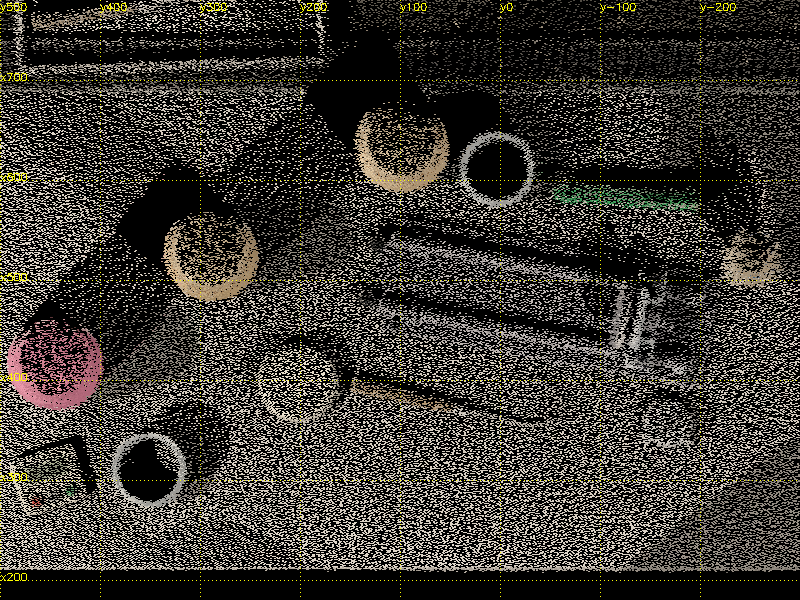

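The top map shows the target bottle near (525,290), the cradle posts near (541,118) and (478,122), and the rods running toward -y with a slight -x slant. The waiting bottle is at about (632,97), the collar at (612,2) and the cap at (400,200). Now the fits.

Run:
```python
from h import *
from scipy.optimize import least_squares as LS
S=np.load('scene.npy').reshape(-1,3);D=np.load('side.npy').reshape(-1,3)
def circ(p,c0,R):
    return LS(lambda c:np.hypot(*(p[:,:2]-c).T)-R,c0,loss='soft_l1').x
for n,P in(('S',S),('D',D)):
    P=P[np.isfinite(P).all(1)]
    for nm,c0,lo in(('target',(527,290),1),('wait',(630,97),1)):
        q=P[(P[:,2]>15)&(P[:,2]<85)&(np.hypot(P[:,0]-c0[0],P[:,1]-c0[1])<65)]
        print(n,nm,len(q),circ(q,c0,46).round(1))
    # rods: two parallel cylinders; use top points z>17
    q=P[(P[:,2]>15)&(P[:,2]<26)&(P[:,1]<95)&(P[:,1]>-80)]
    x0=508-.2*(118-q[:,1]);q=q[np.abs(q[:,0]-x0)<60]
    def res(a): # line centre x=a0+a1*(y), cylinder distance
        c=1/np.sqrt(1+a[1]**2);t=(q[:,0]-a[0]-a[1]*q[:,1])*c
        return np.minimum(np.hypot(t-34,q[:,2]-14-a[2]),np.hypot(t+34,q[:,2]-14-a[2]))-8
    s=LS(res,(484,.2,0),loss='soft_l1',f_scale=2);a=s.x;print(n,'rods',len(q),a.round(3),np.median(np.abs(s.fun)))
    ex=np.array([-a[1],-1])/np.hypot(a[1],1);ey=np.array([-ex[1],ex[0]])
    o=np.array([a[0]+a[1]*118,118]);
    w=np.c_[(P[:,:2]-o)@ex,(P[:,:2]-o)@ey,P[:,2]]
    k=(np.abs(np.abs(w[:,1])-28)<14)&(w[:,2]>6)&(w[:,2]<18)&(np.abs(w[:,0])<40)
    print('post x hist',np.histogram(w[k,0],np.arange(-30,31,5)))
    k=(np.abs(w[:,1])<30)&(w[:,2]>40)&(w[:,2]<85)&(w[:,0]>150)&(w[:,0]<320)
    print('pad x',np.histogram(w[k,0],np.arange(200,300,5)),'origin',o,'ex',ex)
```

```text
S target 571 [527.8 291.4]
S wait 618 [637.1  99.2]
S rods 620 [4.86401e+02 1.79000e-01 1.72100e+00] 1.271520317410606
post x hist (array([ 1,  0,  6, 13, 21, 13,  9, 16, 10, 15,  7,  7]), array([-30, -25, -20, -15, -10,  -5,   0,   5,  10,  15,  20,  25,  30]))
pad x (array([  0,   0,   0,   0,   0,   0,   0,   8,  17,  60,   1,   4, 109,
        57,  37,  36,  10,   7,  10]), array([200, 205, 210, 215, 220, 225, 230, 235, 240, 245, 250, 255, 260,
       265, 270, 275, 280, 285, 290, 295])) origin [507.51694506 118.        ] ex [-0.17615307 -0.98436279]
D target 394 [528.8 289.9]
D wait 535 [637.1  95.7]
D rods 544 [4.87257e+02 1.86000e-01 4.72000e-01] 1.1019626253868395
post x hist (array([ 0,  1, 23, 26, 17, 12, 35, 15, 10, 10, 13, 21]), array([-30, -25, -20, -15, -10,  -5,   0,   5,  10,  15,  20,  25,  30]))
pad x (array([  0,   0,   0,   0,   0,   0,   4, 145,  82,   9,   3,  40,  32,
         1,   3,   2,   0,   0,   0]), array([200, 205, 210, 215, 220, 225, 230, 235, 240, 245, 250, 255, 260,
       265, 270, 275, 280, 285, 290, 295])) origin [509.2589034 118.       ] ex [-0.18329974 -0.98305707]
```

```bash
cat > plan.py <<'E'
import sys,numpy as np
from h import *
from scipy.spatial.transform import Rotation as R
ex=np.array([-.1796,-.9837,0]);ey=np.array([.9837,-.1796,0]);o=np.array([509.8,126,0])
def tip():
    s=r.sense();M=R.from_euler('xyz',s['tcp_rot']).as_matrix();t=s['eef_pos']+22*M[:,2];d=t-o
    return s,M,np.array([d@ex,d@ey,t[2]])
if __name__=='__main__':
    s,M,c=tip()
    print('t',round(s['clock'],2),'tip cradle',c.round(1),'zt',M[:,2].round(3),'yt',M[:,1].round(3),'F',s['contact_force'].round(1),'Fex',round(float(s['contact_force']@ex),2),'open',round(s['opening'],2),'q',s['qpos'].round(2))
    if len(sys.argv)>3:
        g=np.array(list(map(float,sys.argv[1:4])))-c;w=g[0]*ex+g[1]*ey+[0,0,g[2]]
        print('tool delta (full scale)',(M.T@w/25).round(2))
    Rg=np.c_[np.cross(ey,(ex-[0,0,1])/2**.5),ey,(ex-[0,0,1])/2**.5]
    print('rotvec to 45deg /pi',(R.from_matrix(M.T@Rg).as_rotvec()/np.pi).round(4))
E
python3 -m inch '[[0,0,0,0,0,-1,0],[0,0,0,0,0,-1,0],[0,0,0,0,0,-1,0.2],[0,0,0,0,0,-1,0.4],[0,0,0.0286,0,0,0,0.4],[0,0,0.0286,0,0,0,0.4],[0,0,0,0.95,-0.34,0,0.4],[0,0,0,0.95,-0.34,0,0.4]]' 20
python3 -m inch '[[0,0,0,0.95,-0.34,0,0.4],[0,0,0,0.95,-0.34,0,0.4],[0,0,0,0.95,-0.34,0,0.4],[0,0,0,0.95,-0.34,0,0.4],[0,0,0,0.95,-0.34,0,0.4],[0,0,0,0.95,-0.34,0,0.4],[0,0,0,0.95,-0.34,0,0.4],[0,0,0,0.95,-0.34,0,0.4]]'
python3 -m inch '[[0,0,0,0.95,-0.34,0,0.4],[0,0,0,0.95,-0.34,0,0.4],[0,0,0,0.95,-0.34,0,0.4],[0,0,0,0.95,-0.34,0,0.4],[0,0,0,0.95,-0.34,0,0.4],[0,0,0,0.95,-0.34,0,0.4],[0,0,0,0,0,0,0.4]]'
python3 plan.py -255 -11 250
python3 -m inch '[[0,-0.0357,0,0,0,0,0.4],[0,-0.0357,0,0,0,0,0.4],[0,-0.0357,0,0,0,0,0.4],[0,-0.0357,0,0,0,0,0.4],[0,-0.0357,0,0,0,0,0.4],[0,-0.0357,0,0,0,0,0.4],[0,-0.0357,0,0,0,0,0.4],[0,0,0,0,0,0,0.4]]'
python3 plan.py -255 -11 150
```

```text
clock: 0.77
eef_pos: [616.6, 49.3, 353.0]
tcp_rot: [-3.141, 0.0, 1.388]
contact_force: [-0.7, 0.4, 0.0]
opening: 0.605
grasp_force: 0.0
clock: 1.43
eef_pos: [583.3, 250.0, 352.9]
tcp_rot: [-3.141, 0.0, 1.391]
contact_force: [0.5, 0.2, 0.7]
opening: 0.595
grasp_force: 0.0
clock: 2.02
eef_pos: [557.8, 402.1, 352.4]
tcp_rot: [-3.14, -0.001, 1.394]
contact_force: [0.3, -0.5, 1.3]
opening: 0.604
grasp_force: 0.0
t 2.02 tip cradle [-280.2   -2.4  330.4] zt [-0.001  0.001 -1.   ] yt [ 0.984 -0.176 -0.001] F [ 0.3 -0.5  1.3] Fex 0.39 open 0.6 q [0.62 0.38 1.37 0.   1.39 0.8 ]
tool delta (full scale) [-1.01 -0.34  3.21]
rotvec to 45deg /pi [ 0.     -0.2503  0.0013]
clock: 2.68
eef_pos: [558.2, 399.2, 347.9]
tcp_rot: [-3.134, 0.797, 1.399]
contact_force: [-0.0, 0.0, -2.5]
opening: 0.597
grasp_force: 0.0
t 2.68 tip cradle [-261.7   -1.5  332.5] zt [-0.13  -0.703 -0.699] yt [ 0.984 -0.177 -0.005] F [-0.   0.  -2.5] Fex -0.04 open 0.6 q [ 0.8   0.75  0.98 -0.47  2.07  0.9 ]
tool delta (full scale) [ 5.03 -0.34  5.3 ]
rotvec to 45deg /pi [-0.0005  0.0036  0.0019]
```

```bash
python3 -m inch '[[0,0,0,0.73,-0.04,0.73,0.4],[0,0,0,0.73,-0.04,0.73,0.4],[0,0,0,0.73,-0.04,0.73,0.4],[0,0,0,0.73,-0.04,0.73,0.4],[0,0,0,0.73,-0.04,0.73,0.4],[0,0,0,0.73,-0.04,0.73,0.4]]' | grep force
python3 -m inch '[[0,0,0,0.73,-0.04,0.73,0.4],[0,0,0,0.73,-0.04,0.73,0.4],[0,0,0,0.73,-0.03,0.73,0.4],[0,0,0,0.73,-0.03,0.73,0.4],[0,0,0,0,0,0,0.4],[0,0,0,0,0,0,0.4]]' | grep force
python3 plan.py -225 -11 22
python3 -c "
from h import *
f,P=get('side','s1.png')"
```

```text
contact_force: [0.1, 0.8, 0.3]
grasp_force: 0.0
contact_force: [-0.7, -0.1, 0.4]
grasp_force: 0.0
t 3.68 tip cradle [-260.2  -10.    79.3] zt [-0.128 -0.695 -0.707] yt [ 0.984 -0.18  -0.001] F [-0.7 -0.1  0.4] Fex 0.18 open 0.6 q [ 0.81  0.95  1.16 -0.4   1.72  1.07]
tool delta (full scale) [ 0.62 -0.04  2.62]
rotvec to 45deg /pi [-0.0004 -0.0001  0.0003]
```

View pics/s1.png

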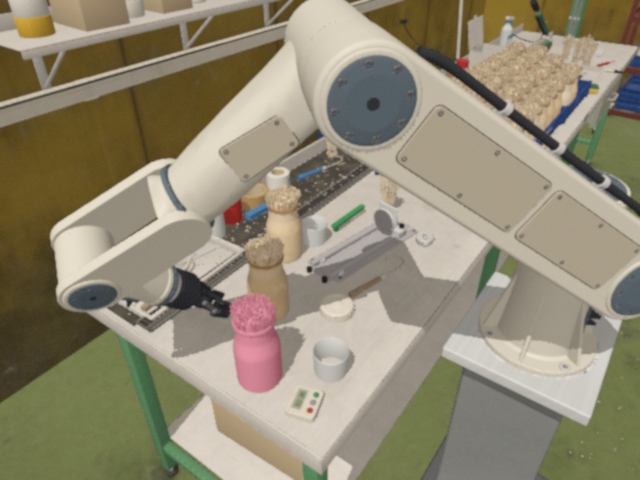

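The side view shows the gripper at (215,300), behind the bottle (265,280) and clear of the pink bottle. I'll lower it and make contact.

```bash
python3 -m inch '[[0,0,0,0.21,-0.02,0.87,0.4],[0,0,0,0.21,-0.02,0.87,0.4],[0,0,0,0.2,0,0.8,0.4],[0,0,0,0,0,0,0.4]]' | grep contact
python3 plan.py -212 -11 24
python3 -m inch '[[0,0,0,-0.1,0,0.1,0.4],[0,0,0,-0.1,0,0.1,0.4],[0,0,0,-0.08,0,0.08,0.4],[0,0,0,-0.08,0,0.08,0.4],[0,0,0,-0.08,0,0.08,0.4],[0,0,0,-0.08,0,0.08,0.4]]' | grep contact
python3 -m inch '[[0,0,0,-0.08,0,0.08,0.4],[0,0,0,-0.08,0,0.08,0.4],[0,0,0,-0.08,0,0.08,0.4],[0,0,0,-0.08,0,0.08,0.4]]' | grep contact
python3 plan.py -85 0 24
```

```text
contact_force: [-0.0, -1.5, -0.6]
t 4.07 tip cradle [-225.1  -11.1   23.2] zt [-0.128 -0.696 -0.707] yt [ 0.984 -0.18  -0.001] F [-0.  -1.5 -0.6] Fex 1.44 open 0.6 q [ 0.79  0.98  1.25 -0.41  1.61  1.1 ]
tool delta (full scale) [-0.39  0.    0.35]
rotvec to 45deg /pi [-0.0004  0.0002  0.0002]
contact_force: [0.2, 0.7, 0.1]
contact_force: [1.0, 2.9, 1.5]
t 4.9 tip cradle [-197.8  -10.8   23.8] zt [-0.126 -0.695 -0.708] yt [ 0.984 -0.178  0.   ] F [1.  2.9 1.5] Fex -3.03 open 0.6 q [ 0.77  0.95  1.31 -0.42  1.56  1.1 ]
tool delta (full scale) [-3.2   0.43  3.18]
rotvec to 45deg /pi [ 0.0003 -0.0004  0.0002]
```

```bash
python3 -m inch '[[0,0,0,-0.12,0.018,0.12,0.4],[0,0,0,-0.12,0.018,0.12,0.4],[0,0,0,-0.12,0.018,0.12,0.4],[0,0,0,-0.12,0.018,0.12,0.4],[0,0,0,-0.12,0.018,0.12,0.4],[0,0,0,-0.12,0.018,0.12,0.4],[0,0,0,-0.12,0.018,0.12,0.4],[0,0,0,-0.12,0.018,0.12,0.4]]' | grep contact
python3 -m inch '[[0,0,0,-0.12,0.018,0.12,0.4],[0,0,0,-0.12,0.018,0.12,0.4],[0,0,0,-0.12,0.018,0.12,0.4],[0,0,0,-0.12,0.018,0.12,0.4],[0,0,0,-0.12,0.018,0.12,0.4],[0,0,0,-0.12,0.018,0.12,0.4],[0,0,0,-0.12,0.018,0.12,0.4],[0,0,0,-0.12,0.018,0.12,0.4]]' | grep contact
python3 -m inch '[[0,0,0,-0.12,0.018,0.12,0.4],[0,0,0,-0.12,0.018,0.12,0.4],[0,0,0,-0.12,0.018,0.12,0.4],[0,0,0,-0.12,0.018,0.12,0.4],[0,0,0,-0.12,0.018,0.12,0.4]]' | grep contact
python3 plan.py -85 0 24
python3 - <<'E'
from h import *
from plan import o,ex,ey,tip
from scipy.optimize import least_squares as LS
for n in('scene','side'):
    f,P=get(n,n+'2.png');P=P[np.isfinite(P).all(2)]
    x=(P-o)@ex;y=(P-o)@ey
    k=(P[:,2]>35)&(P[:,2]<85)&(abs(y)<55)&(x>-150)&(x<20)&(x>tip()[2][0]+9)
    q=np.c_[x,y][k];print(n,k.sum(),LS(lambda c:np.hypot(*(q-c).T)-46,(-65,0),loss='soft_l1').x.round(1))
E
```

```text
contact_force: [-0.3, 3.7, 0.6]
contact_force: [-0.2, 3.4, 1.3]
contact_force: [0.5, 4.3, 1.7]
t 6.65 tip cradle [-108.    -1.2   23.7] zt [-0.126 -0.695 -0.707] yt [ 0.984 -0.179 -0.   ] F [0.5 4.3 1.7] Fex -4.37 open 0.6 q [ 0.69  0.87  1.49 -0.48  1.44  1.1 ]
tool delta (full scale) [-0.66  0.05  0.64]
rotvec to 45deg /pi [ 0.0002 -0.0001  0.0002]
scene 416 [-69.4  -0.8]
side 320 [-67.5   0.4]
```

View pics/side2.png

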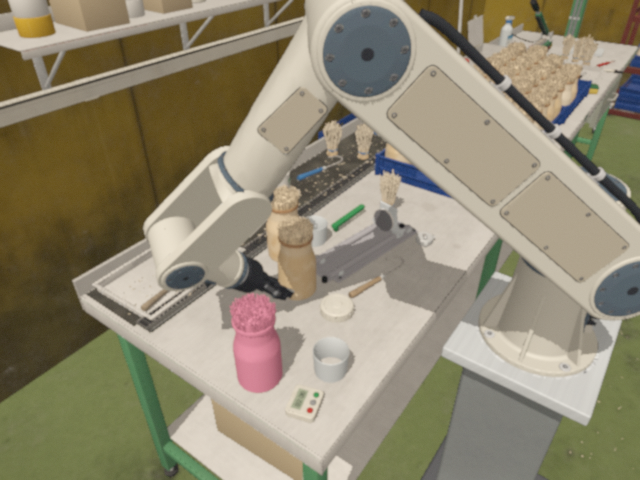

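The bottle is upright at (297,262) in the side view, about 22 mm short of home and centred. I'll push on gently, watching the force.

```bash
python3 -m inch '[[0,0,0,-0.1,0,0.1,0.4],[0,0,0,-0.1,0,0.1,0.4],[0,0,0,-0.1,0,0.1,0.4],[0,0,0,-0.1,0,0.1,0.4]]' | grep contact
python3 plan.py | head -1
python3 -m inch '[[0,0,0,-0.05,0,0.05,0.4]]' | grep contact
python3 -m inch '[[0,0,0,-0.05,0,0.05,0.4]]' | grep contact
python3 -m inch '[[0,0,0,-0.05,0,0.05,0.4]]' | grep contact
python3 plan.py | head -1
```

```text
contact_force: [0.8, 2.9, 0.4]
t 7.08 tip cradle [-94.1  -1.3  23.7] zt [-0.126 -0.695 -0.707] yt [ 0.984 -0.179  0.   ] F [0.8 2.9 0.4] Fex -2.98 open 0.6 q [ 0.67  0.86  1.52 -0.49  1.43  1.1 ]
contact_force: [0.9, 4.1, 0.6]
contact_force: [0.4, 3.9, 1.7]
contact_force: [1.5, 3.3, 0.6]
t 7.33 tip cradle [-88.9  -1.3  23.7] zt [-0.126 -0.695 -0.707] yt [ 0.984 -0.179  0.   ] F [1.5 3.3 0.6] Fex -3.5 open 0.6 q [ 0.67  0.86  1.53 -0.49  1.42  1.1 ]
```

```bash
python3 -m inch '[[0,0,0,-0.035,0,0.035,0.4]]' | grep contact
python3 -m inch '[[0,0,0,-0.035,0,0.035,0.4]]' | grep contact
python3 -m inch '[[0,0,0,-0.035,0,0.035,0.4]]' | grep contact
python3 -m inch '[[0,0,0,-0.035,0,0.035,0.4]]' | grep contact
python3 plan.py | head -1
```

```text
contact_force: [2.3, 8.7, 1.8]
contact_force: [2.1, 9.8, 1.5]
contact_force: [4.5, 13.3, 3.1]
contact_force: [4.2, 16.9, 3.7]
t 7.67 tip cradle [-86.9  -0.1  23.7] zt [-0.123 -0.692 -0.712] yt [ 0.984 -0.178  0.003] F [ 4.2 16.9  3.7] Fex -17.33 open 0.6 q [ 0.67  0.85  1.54 -0.49  1.41  1.1 ]
```

```bash
python3 -m inch '[[0,0,0,0.04,0,-0.04,0.4],[0,0,0,0.06,0,-0.06,0.4],[0,0,0,0.1,0,-0.1,0.4],[0,0,0,0.2,0,-0.2,0.4],[0,0,0,0.2,0,-0.2,0.4],[0,0,0,0.2,0,-0.2,0.4],[0,0,0,0.2,0,-0.2,0.4]]' | grep contact
python3 -m inch '[[0,0,0,-0.5,0,-0.5,0.4],[0,0,0,-0.7,0,-0.7,0.4],[0,0,0,-0.7,0,-0.7,0.4],[0,0,0,-0.7,0,-0.7,0.4],[0,0,0,-0.7,0,-0.7,0.4],[0,0,0,-0.5,0,-0.5,0.4],[0,0,0,0,0,0,0.4]]' | grep contact
python3 plan.py -95 -1 160
python3 - <<'E'
from h import *
from plan import o,ex,ey,tip
from scipy.optimize import least_squares as LS
for n in('scene','side'):
    f,P=get(n,n+'3.png');P=P[np.isfinite(P).all(2)]
    x=(P-o)@ex;y=(P-o)@ey
    for lo,hi,R in((20,85,46),(126,150,40.5)):
        k=(P[:,2]>lo)&(P[:,2]<hi)&(abs(y)<55)&(x>-100)&(x<10)
        q=np.c_[x,y][k];print(n,k.sum(),LS(lambda c:np.hypot(*(q-c).T)-R,(-46,0),loss='soft_l1').x.round(1))
E
```

```text
contact_force: [-0.3, -0.3, 0.7]
contact_force: [0.1, 0.5, -0.6]
t 8.83 tip cradle [-1.205e+02 -1.000e-01  1.628e+02] zt [-0.123 -0.693 -0.71 ] yt [ 0.984 -0.179  0.004] F [ 0.1  0.5 -0.6] Fex -0.47 open 0.6 q [ 0.7   0.71  1.45 -0.47  1.63  1.01]
tool delta (full scale) [-0.65 -0.04  0.8 ]
rotvec to 45deg /pi [ 0.0011 -0.0013 -0.0008]
scene 548 [-49.5  -0.3]
scene 175 [-52.7   2.6]
side 803 [-48.1   0.9]
side 256 [-44.9   4.2]
```

```bash
python3 -m inch '[[0,0,0,0.24,0,0.24,0.4],[0,0,0,0.24,0,0.24,0.4],[0,0,0,-0.14,0,0.14,0.4],[0,0,0,-0.14,0,0.14,0.4],[0,0,0,-0.14,0,0.14,0.4],[0,0,0,-0.14,0,0.14,0.4],[0,0,0,-0.14,0,0.14,0.4]]' | grep contact
python3 -m inch '[[0,0,0,-0.08,0,0.08,0.4],[0,0,0,-0.08,0,0.08,0.4],[0,0,0,-0.08,0,0.08,0.4],[0,0,0,-0.08,0,0.08,0.4],[0,0,0,-0.08,0,0.08,0.4],[0,0,0,-0.08,0,0.08,0.4],[0,0,0,-0.08,0,0.08,0.4]]' | grep contact
python3 plan.py |head -1
python3 -m inch '[[0,0,0,-0.08,0,0.08,0.4],[0,0,0,-0.08,0,0.08,0.4],[0,0,0,-0.08,0,0.08,0.4],[0,0,0,-0.08,0,0.08,0.4],[0,0,0,-0.08,0,0.08,0.4],[0,0,0,-0.08,0,0.08,0.4],[0,0,0,-0.08,0,0.08,0.4]]' | grep contact
python3 plan.py |head -1
python3 -c "
from h import *
f,P=get('side','side4.png')"
```

```text
contact_force: [0.6, 0.1, -0.3]
contact_force: [2.1, 3.6, 3.5]
t 10.1 tip cradle [-75.2  -0.8 141.5] zt [-0.125 -0.695 -0.708] yt [ 0.984 -0.178  0.001] F [2.1 3.6 3.5] Fex -3.92 open 0.6 q [ 0.66  0.69  1.54 -0.49  1.55  1.01]
contact_force: [0.9, 3.3, 6.0]
t 10.68 tip cradle [-54.6  -1.3 141.2] zt [-0.126 -0.696 -0.707] yt [ 0.984 -0.179 -0.   ] F [0.9 3.3 6. ] Fex -3.46 open 0.6 q [ 0.64  0.67  1.58 -0.51  1.53  1.01]
```

View pics/side4.png

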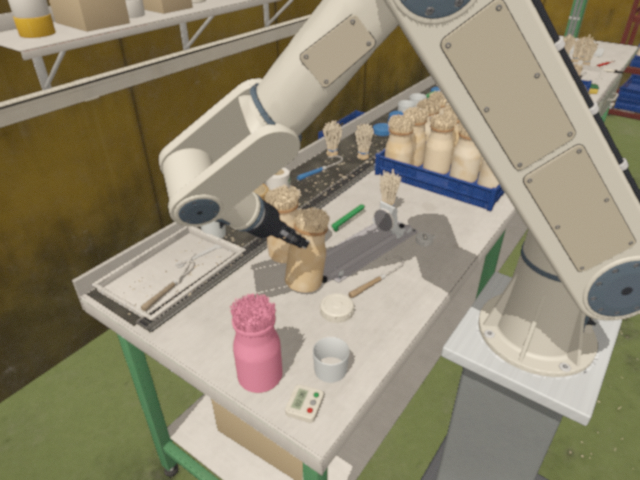

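The bottle at (307,255) is tilting toward the gauge at low force, so I'll carry on.

```bash
python3 -m inch '[[0,0,0,-0.08,0,0.08,0.4],[0,0,0,-0.08,0,0.08,0.4],[0,0,0,-0.08,0,0.08,0.4],[0,0,0,-0.08,0,0.08,0.4],[0,0,0,-0.08,0,0.08,0.4],[0,0,0,-0.08,0,0.08,0.4],[0,0,0,-0.08,0,0.08,0.4]]' | grep contact
python3 -m inch '[[0,0,0,-0.08,0,0.08,0.4],[0,0,0,-0.08,0,0.08,0.4],[0,0,0,-0.08,0,0.08,0.4],[0,0,0,-0.08,0,0.08,0.4],[0,0,0,-0.08,0,0.08,0.4]]' | grep contact
python3 plan.py |head -1
python3 -m inch '[[0,0,0,-0.08,0,0.08,0.4],[0,0,0,-0.08,0,0.08,0.4],[0,0,0,-0.08,0,0.08,0.4]]' | grep contact
python3 -m inch '[[0,0,0,-0.08,0,0.08,0.4],[0,0,0,-0.08,0,0.08,0.4],[0,0,0,-0.08,0,0.08,0.4]]' | grep contact
python3 plan.py |head -1
python3 -c "
from h import *
f,P=get('side','side5.png')"
```

```text
contact_force: [0.5, 1.6, 2.5]
contact_force: [-0.5, 0.4, 1.7]
t 11.73 tip cradle [-20.6  -1.3 140.9] zt [-0.127 -0.696 -0.707] yt [ 0.984 -0.179 -0.   ] F [-0.5  0.4  1.7] Fex -0.33 open 0.6 q [ 0.6   0.64  1.64 -0.53  1.49  1.  ]
contact_force: [-0.4, -0.3, 0.8]
contact_force: [-0.1, 0.6, -0.8]
t 12.23 tip cradle [ -3.7  -1.3 140.9] zt [-0.127 -0.696 -0.707] yt [ 0.984 -0.179 -0.   ] F [-0.1  0.6 -0.8] Fex -0.61 open 0.6 q [ 0.59  0.63  1.67 -0.54  1.47  1.  ]
```

View pics/side5.png

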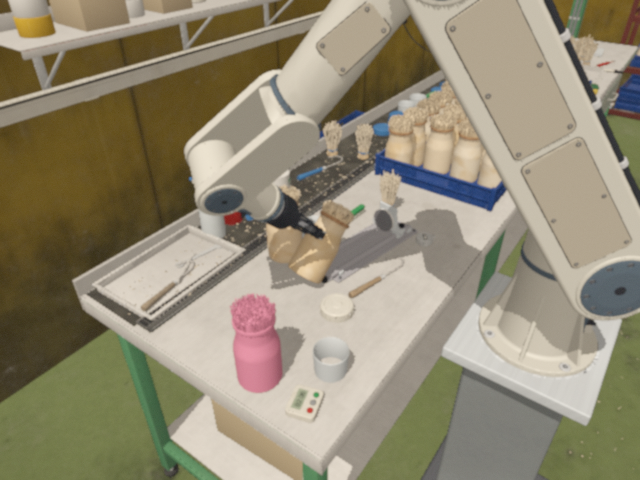

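The bottle is past its balance point and leaning well over at (320,245). I'll hold still and let it fall.

```bash
python3 -m inch '[[0,0,0,0,0,0,0.4],[0,0,0,0,0,0,0.4],[0,0,0,0,0,0,0.4],[0,0,0,0,0,0,0.4],[0,0,0,0,0,0,0.4],[0,0,0,0,0,0,0.4],[0,0,0,0,0,0,0.4],[0,0,0,0,0,0,0.4]]' | grep contact
cat > lying.py <<'E'
from h import *
from plan import o,ex,ey
import sys
for n in('scene','side'):
    f,P=get(n,n+sys.argv[1]+'.png');P=P[np.isfinite(P).all(2)]
    x=(P-o)@ex;y=(P-o)@ey
    k=(P[:,2]>70)&(P[:,2]<108)&(abs(y)<30)&(x>-80)&(x<230);q=np.c_[x,y,P[:,2]][k]
    print(n,k.sum(),'x pct',np.percentile(q[:,0],[0,1,5,95,99,100]).round(),'hist',np.histogram(q[:,0],np.arange(-60,240,20))[0])
    k=(P[:,2]>85)&(abs(y)<40)&(x>0)&(x<80)&(P[:,2]<106);print('mean y of top',y[k].mean().round(1),'z max',np.percentile(P[k,2],95).round())
E
python3 lying.py 6; python3 plan.py
```

```text
contact_force: [0.5, 0.7, -0.3]
scene 1238 x pct [-24. -19.  -8. 158. 164. 169.] hist [  0  10  96  99 122 138 136 164 139 132 161  41   0   0]
mean y of top -8.9 z max 105.0
side 1097 x pct [-28. -26. -25. 149. 158. 164.] hist [  0 218 117 103  88 101  87  75  97 116  88   7   0   0]
mean y of top -15.3 z max 105.0
t 13.05 tip cradle [ -4.1  -1.2 141.1] zt [-0.126 -0.695 -0.707] yt [ 0.984 -0.179  0.   ] F [-0.2 -0.1 -0.3] Fex 0.17 open 0.6 q [ 0.59  0.63  1.67 -0.54  1.47  1.  ]
rotvec to 45deg /pi [ 0.0002 -0.0001  0.0002]
```

View pics/scene6.png

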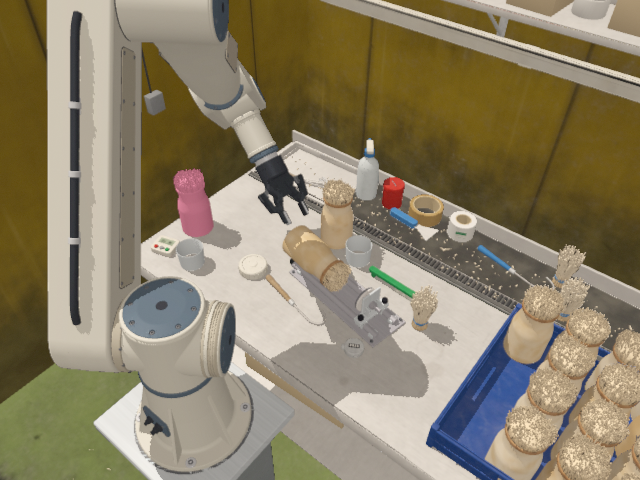

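The bottle lies on the rods at (318,258), base end at x≈-25 and crop towards the gauge (372,302). I'll retreat, lower behind the base, and push.

```bash
python3 -m inch '[[0,0,0,0.5,0,-0.5,0.6],[0,0,0,0.6,0,-0.6,0.6],[0,0,0,0.6,0,-0.6,0.6],[0,0,0,0.4,0,-0.4,0.6],[0,0,0,0,0,0,0.6]]' | grep contact
python3 -m inch '[[0,0,0,0.6,0.01,0.6,0.6],[0,0,0,0.7,0.01,0.7,0.6],[0,0,0,0.7,0.01,0.7,0.6],[0,0,0,0.6,0.01,0.6,0.6],[0,0,0,0,0,0,0.6]]' | grep contact
python3 plan.py -35 0 48
python3 -m inch '[[0,0,0,-0.14,0,0.14,0.6],[0,0,0,-0.14,0,0.14,0.6],[0,0,0,-0.14,0,0.14,0.6],[0,0,0,-0.14,0,0.14,0.6],[0,0,0,-0.14,0,0.14,0.6],[0,0,0,-0.14,0,0.14,0.6],[0,0,0,-0.14,0,0.14,0.6],[0,0,0,-0.1,0,0.1,0.6]]' | grep contact
python3 -m inch '[[0,0,0,-0.08,0,0.08,0.6],[0,0,0,-0.08,0,0.08,0.6],[0,0,0,-0.08,0,0.08,0.6],[0,0,0,-0.08,0,0.08,0.6],[0,0,0,-0.08,0,0.08,0.6],[0,0,0,-0.08,0,0.08,0.6]]' | grep contact
python3 plan.py
```

```text
contact_force: [-1.1, 0.1, 0.8]
contact_force: [-1.5, -0.5, 0.1]
t 13.88 tip cradle [-76.1  -1.9  45.7] zt [-0.13  -0.698 -0.705] yt [ 0.984 -0.179 -0.004] F [-1.5 -0.5  0.1] Fex 0.77 open 0.4 q [ 0.66  0.82  1.55 -0.5   1.43  1.08]
tool delta (full scale) [-1.22  0.08  1.1 ]
rotvec to 45deg /pi [-0.0009  0.0011  0.0011]
contact_force: [-0.1, 0.4, -0.6]
contact_force: [-1.1, 4.8, 1.1]
t 15.05 tip cradle [-23.7  -0.1  49.1] zt [-0.126 -0.695 -0.708] yt [ 0.984 -0.179  0.   ] F [-1.1  4.8  1.1] Fex -4.54 open 0.4 q [ 0.61  0.77  1.65 -0.54  1.37  1.07]
rotvec to 45deg /pi [ 0.0003 -0.0005  0.0001]
```

```bash
python3 -m inch '[[0,0,0,-0.1,0,0.1,0.6],[0,0,0,-0.1,0,0.1,0.6],[0,0,0,-0.1,0,0.1,0.6],[0,0,0,-0.1,0,0.1,0.6],[0,0,0,-0.1,0,0.1,0.6],[0,0,0,-0.1,0,0.1,0.6],[0,0,0,-0.1,0,0.1,0.6],[0,0,0,-0.1,0,0.1,0.6]]' | grep contact
python3 -m inch '[[0,0,0,-0.1,0,0.1,0.6],[0,0,0,-0.1,0,0.1,0.6],[0,0,0,-0.1,0,0.1,0.6],[0,0,0,-0.1,0,0.1,0.6],[0,0,0,-0.08,0,0.08,0.6],[0,0,0,-0.08,0,0.08,0.6]]' | grep contact
python3 plan.py
python3 lying.py 7
python3 - <<'E'
from h import *
from plan import o,ex,ey
for n in('scene','side'):
    f,P=get(n);P=P[np.isfinite(P).all(2)];x=(P-o)@ex;y=(P-o)@ey
    k=(abs(y)<30)&(P[:,2]>60)&(P[:,2]<90)&(x>200)&(x<290);print(n,np.histogram(x[k],np.arange(200,292,4))[0])
E
```

```text
contact_force: [-0.0, 3.7, 1.3]
contact_force: [-0.1, 4.6, 1.1]
t 16.22 tip cradle [25.2 -0.2 49.1] zt [-0.126 -0.695 -0.707] yt [ 0.984 -0.179 -0.   ] F [-0.1  4.6  1.1] Fex -4.51 open 0.4 q [ 0.55  0.74  1.73 -0.58  1.31  1.07]
rotvec to 45deg /pi [ 0.0002 -0.0001  0.0002]
scene 1540 x pct [-50. -36. -14. 212. 218. 224.] hist [  5  58 105  66  29 103 119 124 145 166 163 140 135 180]
mean y of top -11.6 z max 105.0
side 1102 x pct [-57. -44. -13. 203. 214. 221.] hist [ 16  29  13   2 234 106 108  98  92  75  65  89 103  71]
mean y of top -10.9 z max 105.0
scene [21 22 40 48 63 27  4  0  0  0  0 11 30 35 31  0  3 52 89 17 11  9]
side [21 14 12 13  4  2  0  0  0  0  7 83 48 20  5  2 47 35  3  0  0  0]
```

View pics/scene7.png

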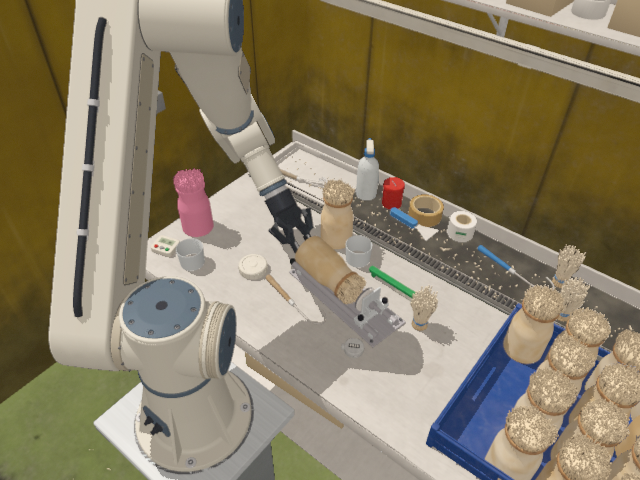

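The bottle is at (330,268), with the crop about 20 mm from the pad at (372,302). Next I'll feel for the stop in small steps.

```bash
python3 -m inch '[[0,0,0,-0.08,0,0.08,0.6],[0,0,0,-0.08,0,0.08,0.6],[0,0,0,-0.08,0,0.08,0.6],[0,0,0,-0.08,0,0.08,0.6],[0,0,0,-0.08,0,0.08,0.6],[0,0,0,-0.08,0,0.08,0.6]]' | grep contact
python3 -m inch '[[0,0,0,-0.04,0,0.04,0.6],[0,0,0,-0.04,0,0.04,0.6],[0,0,0,-0.04,0,0.04,0.6],[0,0,0,-0.04,0,0.04,0.6]]' | grep contact
python3 plan.py|head -1
python3 -m inch '[[0,0,0,-0.04,0,0.04,0.6],[0,0,0,-0.04,0,0.04,0.6]]' | grep contact
python3 -m inch '[[0,0,0,-0.04,0,0.04,0.6],[0,0,0,-0.04,0,0.04,0.6]]' | grep contact
python3 plan.py|head -1
```

```text
contact_force: [-1.1, 3.1, 0.5]
contact_force: [-0.4, 5.2, 1.6]
t 17.25 tip cradle [47.6 -0.1 49.1] zt [-0.126 -0.695 -0.707] yt [ 0.984 -0.179  0.   ] F [-0.4  5.2  1.6] Fex -5.05 open 0.4 q [ 0.53  0.72  1.76 -0.6   1.28  1.07]
contact_force: [-1.4, 5.3, 1.5]
contact_force: [-1.2, 5.2, 1.9]
t 17.58 tip cradle [53.  -0.1 49.1] zt [-0.126 -0.695 -0.708] yt [ 0.984 -0.179  0.   ] F [-1.2  5.2  1.9] Fex -4.92 open 0.4 q [ 0.52  0.72  1.77 -0.6   1.28  1.07]
```

Force has risen to about 5 N, so the spring is engaged. I'll continue in single steps.

```bash
python3 -m inch '[[0,0,0,-0.035,0,0.035,0.6]]' | grep contact
python3 -m inch '[[0,0,0,-0.035,0,0.035,0.6]]' | grep contact
python3 -m inch '[[0,0,0,-0.035,0,0.035,0.6]]' | grep contact
python3 -m inch '[[0,0,0,-0.035,0,0.035,0.6]]' | grep contact
python3 plan.py|head -1
```

```text
contact_force: [0.6, 5.1, 0.6]
contact_force: [-1.3, 5.0, 2.0]
contact_force: [0.5, 5.6, 2.0]
contact_force: [-1.5, 8.9, 1.4]
t 17.92 tip cradle [57.9 -0.1 49.1] zt [-0.126 -0.695 -0.708] yt [ 0.984 -0.179  0.   ] F [-1.5  8.9  1.4] Fex -8.49 open 0.4 q [ 0.51  0.72  1.78 -0.61  1.27  1.07]
```

```bash
python3 -m inch '[[0,0,0,-0.025,0,0.025,0.6]]' | grep contact
python3 -m inch '[[0,0,0,-0.025,0,0.025,0.6]]' | grep contact
python3 plan.py|head -1
```

```text
contact_force: [-1.0, 13.1, 3.9]
contact_force: [-1.6, 16.4, 3.9]
t 18.08 tip cradle [58.4  0.1 48.9] zt [-0.125 -0.693 -0.71 ] yt [ 0.984 -0.179  0.001] F [-1.6 16.4  3.9] Fex -15.81 open 0.4 q [ 0.51  0.72  1.78 -0.61  1.27  1.07]
```

The force climbs with no motion, so this is the hard stop. I'll back off straight and check.

```bash
python3 -m inch '[[0,0,0,0.03,0,-0.03,0.6],[0,0,0,0.04,0,-0.04,0.6],[0,0,0,0.06,0,-0.06,0.6],[0,0,0,0.1,0,-0.1,0.6],[0,0,0,0.2,0,-0.2,0.6],[0,0,0,0.4,0,-0.4,0.6],[0,0,0,0.5,0,-0.5,0.6],[0,0,0,0.5,0,-0.5,0.6]]' | grep contact
python3 -m inch '[[0,0,0,0.5,0,-0.5,0.6],[0,0,0,0,0,-0.7,0.6],[0,0,0,-0.5,0,-0.7,0.6],[0,0,0,-0.5,0,-0.7,0.6],[0,0,0,0,0,0,0.6],[0,0,0,0,0,0,0.6]]' | grep contact
python3 plan.py|head -1; python3 lying.py 8
```

```text
contact_force: [0.8, 0.7, 0.3]
contact_force: [-0.3, 1.2, -0.2]
t 19.25 tip cradle [-43.6   0.2 104.6] zt [-0.124 -0.694 -0.709] yt [ 0.984 -0.178  0.002] F [-0.3  1.2 -0.2] Fex -1.15 open 0.4 q [ 0.63  0.71  1.61 -0.52  1.46  1.03]
scene 1164 x pct [-60.  66.  76. 223. 229. 230.] hist [  5   0   0   0   0   0  71 121 122 142 144 172 165 135]
mean y of top -14.6 z max 105.0
side 938 x pct [-60.  60.  62. 217. 227. 230.] hist [  8   0   0   0   0   2 269  95 102  91  86  61  83 107]
mean y of top -7.4 z max 105.0
```

View pics/scene8.png

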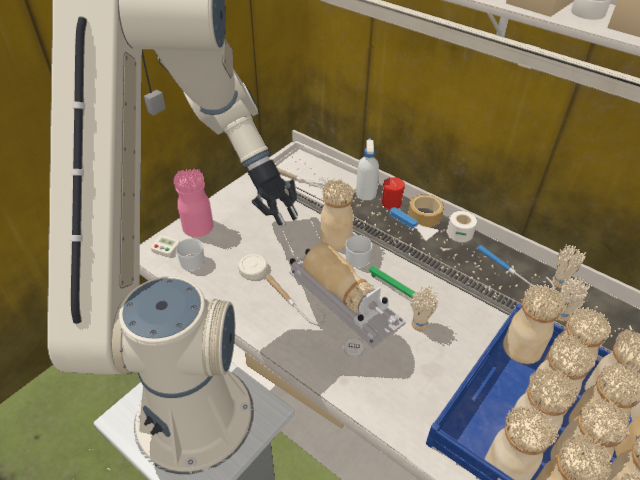

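The bottle rests on the rods at (338,278) with its crop against the gauge pad (372,300). The gripper is clear at (275,200) and nothing else has moved.

```bash
python3 -c "
from rig import r
print(r.sign_off())"
```

```text
the job is handed in; nothing more can be done
None
```

The bottle was stood home at the posts, toppled onto the rods, and slid until the gauge pad hit its hard stop (about 16–17 N peak reading), then released and handed in at about 19 s; the hand-in returned no verdict.

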